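# Pack the bonding jig and hold the lining flush

### The job

Stand the thick red spacer in the wide gap and the thin yellow one in the narrow gap beside the orange-brown lining plate of the bonding jig, each upright, pushed right down to the base and roughly midway along its gap, and let go of both. Then gently press the lining plate down with the fingers until it is flush with the stop blocks, and finish while still holding it pressed there. Leave the other things on the bench where they are.

Things in the scene. Friction and masses are not known exactly. Their poses are not given: they have to be found in the camera images.
- jig: Fixed bonding jig: dark steel base 110 (x) x 226 (y) x 10 mm; origin at the centre of its underside, on the bench. In the middle an orange-brown lining plate, 70 (x) x 80 (y) mm, on springs; a stop block at each end, 79 mm off centre along y (which end is which varies). Between plate and block a gap 70 mm long (x), open above, 24 mm wide at the slim block, 16 mm at the stout one; floor 10 mm up.
- slim_stop: Silver-white aluminium block fixed on the jig's base, aligned with the jig: 70 (x) x 30 (y) x 30 mm high, long top edges rounded 5 mm; origin at the centre of its underside, 10 mm above the bench; its top is 40 mm above the bench. The middle of the wide (24 mm) gap lies 27 mm from this origin along y, towards the jig's centre.
- stout_stop: Silver-white aluminium block fixed on the jig's base, aligned with the jig: 70 (x) x 46 (y) x 30 mm high, long top edges rounded 5 mm; origin at the centre of its underside, 10 mm above the bench; its top is 40 mm above the bench. The middle of the narrow (16 mm) gap lies 31 mm from this origin along y, towards the jig's centre.
- lining (a joint): How far the lining plate is pressed down, m: 0 = up (its top 6 mm above the tops of the stop blocks), 0.006 = fully home on a hard stop, flush with them. Moves only vertically. Springs lift it: about 1.5 N starts it down and 6.5 N brings it home; let go, it rises again.
- lining_top (a point): Centre of the lining plate's top face: 46 mm above the bench when up, 40 mm when home.
- thick_spacer: Loose red spacer, an upright block 50 (x) x 20 (y) x 70 mm high, 0.12 kg, with black lines near its top; origin at the centre of its underside. Seated in a gap it stands 40 mm above the stop blocks. Its 20 mm side can be pinched near the top.
- thin_spacer: Loose yellow spacer, an upright block 50 (x) x 12 (y) x 70 mm high, 0.08 kg, with black lines near its top; origin at the centre of its underside. Seated in a gap it stands 40 mm above the stop blocks. Its 12 mm side can be pinched near the top.
- marker: Bystander: white and blue paint marker, 129 mm long, 16 mm thick, lying loose on the bench; origin under its middle.
- tape_roll: Bystander: roll of cream masking tape, 68 mm across, 24 high, lying loose on the bench; origin under its middle.
- black_tape: Bystander: roll of black tape, 62 mm across, 18 high, lying loose on the bench; origin under its middle.
- plug: Bystander: white and grey spark plug, 78 mm long, lying loose on the bench; origin under its middle.
- open_wrench: Bystander: steel combination wrench, 162 mm long, lying loose on the bench; origin under its middle.
- torch: Bystander: black torch, 112 mm long, 32 mm thick, lying loose on the bench; origin under its middle.

How it is judged:
By the outcome, as a careful person would: the job done as asked, in the order asked, and still so for the second after the job is handed in, while the arm keeps its last pose, push and grip.
It also fails if it takes over 54 s, if anything falls off the work surface, if the arm or the gripper's body presses on something with over 40 N, if the wrist force passes 120 N, or if a joint passes its speed limit or range.

### The arm

A 6-joint arm with a two-finger parallel gripper is mounted at the origin on a cart in front of the work surface, level with it; the furniture and walls round the work are solid. World frame = base frame: x ahead of the robot, y to its left, z up, the work surface at z = 0. Lengths are in mm, angles in degrees, forces in N, time in s.
With the tool pointing down it reaches from about 325 to 850 mm from the base axis. Payload 4.4 kg.
Tool frame: the origin (TCP) lies at the very end of the fingers, on their centre line; the grasp point (between the pads) lies 19 mm behind it (env.grip_point_offset is the distance from the TCP to the grasp point, in mm); z points along the fingers, y is the line along which they close (so a half turn about z gives the same grasp; the last joint's range is limited). The gripper opens to 94 mm and grips with 3 to 60 N. Pads are 16 mm wide; open, the fingers measure 119 mm over their backs; the gripper's body (75 mm by 177 mm) begins 78 mm behind the grasp point.
Start: joints at [58.241, 11.837, 88.321, -0, 79.842, -8.623], TCP at [225.936, 528.753, 205.447] pointing down, gripper open.
Joint ranges: [-156.59, 156.59], [-49.26, 127.26], [12.9, 141.05], [-63.56, 243.56], [4.71, 150.69], [-161.64, 161.64]. Speed limits (degrees/s): [159.86, 159.86, 180, 180, 180, 180].

### API

Orientations are given as [roll, pitch, yaw] about the fixed x, y, z axes, in that order (R = Rz(yaw) Ry(pitch) Rx(roll)).
In Python, from plant import env gives the robot as it stands.
- The arm moves only by the tool nudge_tcp, called after "Call:" as name(argument=value, ...), one argument or row to a line, values as JSON. Schema: {"type":"object","properties":{"moves":{"type":"array","items":{"type":"array","items":{"type":"array","items":{"type":"number"},"minItems":5,"maxItems":5},"minItems":1,"maxItems":8},"minItems":1,"maxItems":1},"squeeze":{"type":"number"},"only":{"type":"string"},"quiet":{"type":"boolean"},"lines":{"type":"string"}},"required":["moves"],"additionalProperties":false}. moves is a list that holds a single list of rows (three levels of brackets), with 1 to 8 rows, each of 5 numbers: dx, dy, dz in shares of the most that a row can go, 1 being 50 mm, then a turn about the tool's z in normalised numbers (1 is 120 degrees), then the finger opening in mm; each row shifts and turns the commanded pose from where the row before left it, along the tool's axes as they then stand; what a row does not reach is not made up. A row lasts 1/10 s, in which the tool goes at most 50 mm and 8.59 degrees, less where a joint would pass 70% of its speed; a pose out of reach is approached as far as the arm can. The fingers move at their own pace and stop on an object; squeeze is the grip in N (left out, the last holds). Time passes only in rows, so rows that do not move let the fingers close. The tool returns the time, the measured TCP pose, the force, the opening and the grip force at its end. only (a regular expression) keeps the lines of the reply that match it, lines (a string "A,B") keeps lines A to B, and quiet returns only ok. Shift and turn numbers lie between -1 and 1, and a call with a number outside is refused. Input that does not fit is refused with a message, and nothing moves.
- env.read_state(): the state, without advancing time (a new reading comes with each control period).
- env.read_camera(name): name is "side" or "top" or "wrist"; returns the picture (384x512x3 uint8, red, green, blue); there is no depth.
- env.camera_params(name): a dict with "camera_matrix" (3x3 intrinsics, pixels), "rvec" (rotation vector, rad) and "tvec" (3), from world to camera coordinates, as OpenCV has them. Camera axes: x right, y down, z forward; pixel columns grow to the right and rows downward; lengths in mm; the calibration is good to about 2 mm. A picture is of the moment at which its call begins: read the wrist's pose just before it. camera_params takes no time and is no camera call; for the wrist camera it gives the pose at the moment of the call.
- env.sign_off(): hands the job in; it is judged then, once.
The state is a dict: "time_s": time; "joints": joint angles; "qvel": joint speeds; "joint_torque": joint torques, N m; "tcp_pos": TCP position; "tcp_rot": TCP orientation; "force": force on the tool from outside, world axes, zero at the start; "ft_torque": the same for the moment, N m; "gripper_width": finger opening in mm; "grip_force": force on a finger pad.
Only numpy, scipy, OpenCV 4.12 (cv2) and the standard library are available. Lean on these libraries where they do the work, as an engineer would, in place of code of your own. Each camera call takes 0.05 s, during which the arm holds its last target. There are 200 camera calls.

## Working session

There is one attempt and no reset: what is moved stays moved. The work goes in short steps, Python scripts to look and compute and a tool call to move; the robot and the scene stay as the last step left them, time stands still between calls to the robot, and variables do not carry over. Pictures are saved under pics/ and viewed, at most 10 in all, crops included, and the job is handed in when it is done.

```bash
ls; mkdir -p pics
```

Run:
```python
from plant import env
import cv2
for n in("top","side"):
    im=env.read_camera(n); cv2.imwrite(f"pics/{n}0.png",cv2.resize(im[...,::-1],(800,600),interpolation=cv2.INTER_CUBIC))
    p=env.camera_params(n); print(n,p)
s=env.read_state();print(s["tcp_pos"],s["tcp_rot"],s["time_s"],s["force"])
```

```text
pics
plant.py
top {'camera_matrix': array([[407.26726577,   0.        , 243.90159075],
       [  0.        , 407.26726577, 192.21351329],
       [  0.        ,   0.        ,   1.        ]]), 'rvec': array([ 2.1663166 , -2.22061116,  0.06321132]), 'tvec': array([  34.89860722,  500.81520093, 1073.8434887 ])}
side {'camera_matrix': array([[406.96223037,   0.        , 254.2100929 ],
       [  0.        , 406.96223037, 185.39929934],
       [  0.        ,   0.        ,   1.        ]]), 'rvec': array([ 2.01217332, -0.09921665,  0.07934089]), 'tvec': array([-490.4137091 ,   89.84315913,  883.99663491])}
[225.56157938 528.12313236 204.41459248] [-1.79884051e+02 -1.72826888e-02  1.56861506e+02] 0.1 [1.04761317 0.24387152 0.39384455]
```

View pics/top0.png

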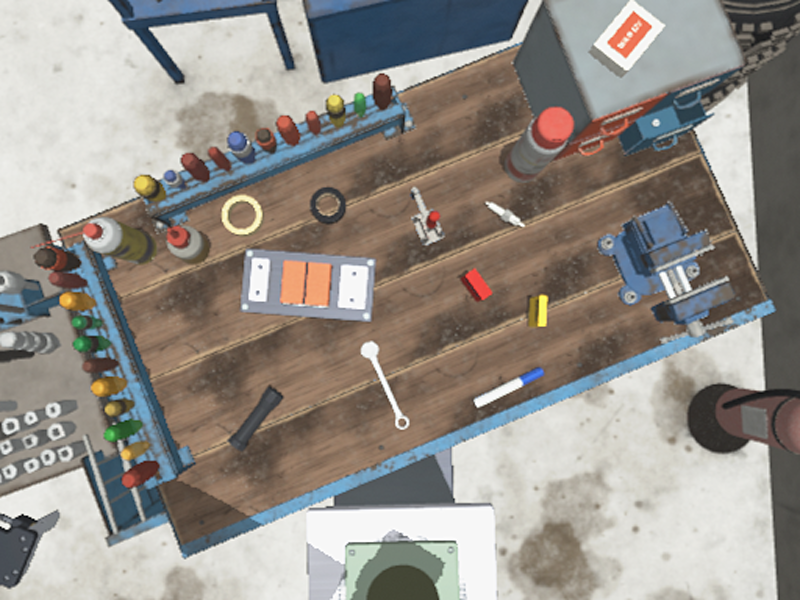

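View pics/side0.png

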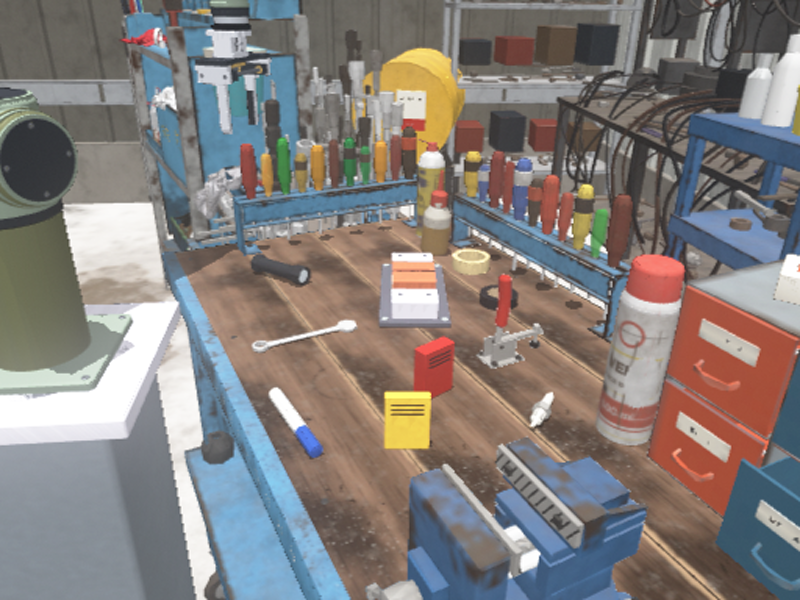

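Top view: jig at about (308,285), slim block on the left (+y) and stout on the right. Red spacer is at (477,284), yellow at (538,310), both standing. The side view confirms they are upright. I'll enlarge the crops next.

Run:
```python
from plant import env
import cv2,numpy as np
im=env.read_camera("top")[...,::-1]
a=cv2.resize(im[155:210,150:250],(800,440),interpolation=cv2.INTER_CUBIC)   # x8, origin 150,155
b=cv2.resize(im[165:215,285:365],(800,500),interpolation=cv2.INTER_CUBIC)   # x10, origin 285,165
cv2.imwrite("pics/a.png",a);cv2.imwrite("pics/b.png",b)
s=env.read_camera("side")[...,::-1]
cv2.imwrite("pics/c.png",cv2.resize(s[205:295,235:305],(560,600),interpolation=cv2.INTER_CUBIC)) if 0 else None
```

```text
(no output)
```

View pics/a.png

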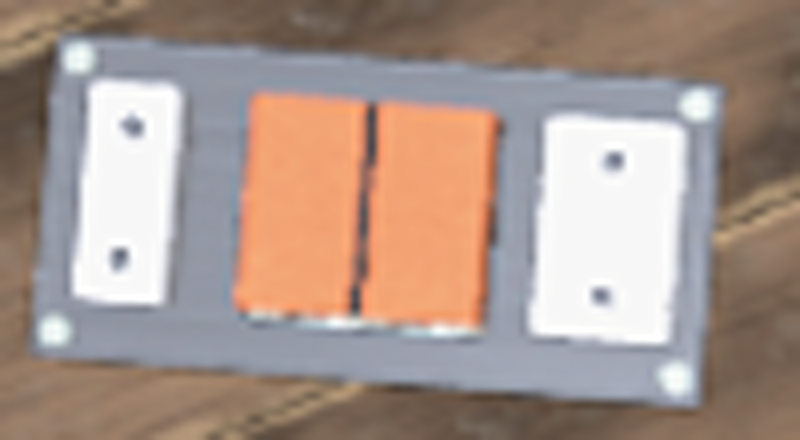

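View pics/b.png

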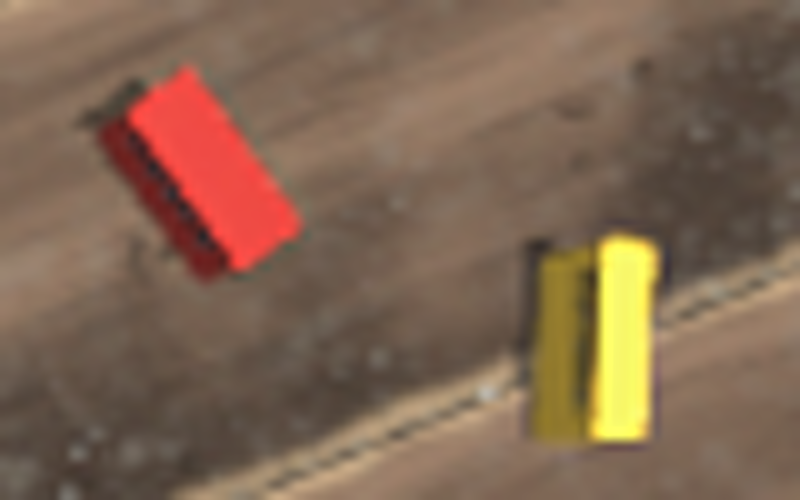

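Crop A (x8, origin 150,155):
- base corners (62,36) (722,86) (700,404) (34,352)
- lining corners (250,93) (498,112) (482,328) (235,308)

Crop B (x10, origin 285,165):
- red top (190,65) (302,225) (240,272) (128,112)
- yellow top (603,235) (660,240) (648,440) (590,440)

Create h.py:
```python
from plant import env
import cv2,numpy as np
from scipy.optimize import least_squares
from scipy.spatial.transform import Rotation as R
def fit(cam,px,s,o,sx,sy,z,x0,p=None):
    """px: crop pixels of corners order (+x+y),(+x-y),(-x-y),(-x+y) -> x,y,yaw"""
    p=p or env.camera_params(cam)
    uv=(np.array(px,float)+.5)/s-.5+np.array(o)
    c=np.array([[1,1],[1,-1],[-1,-1],[-1,1]])*[sx/2,sy/2]
    def res(q):
        a=np.deg2rad(q[2]);r=np.array([[np.cos(a),-np.sin(a)],[np.sin(a),np.cos(a)]])
        w=np.c_[c@r.T+q[:2],np.full(4,z)]
        return (cv2.projectPoints(w,p["rvec"],p["tvec"],p["camera_matrix"],None)[0][:,0]-uv).ravel()
    f=least_squares(res,x0,x_scale=[10,10,1]);return f.x.round(1),round(float(np.sqrt(np.mean(f.fun**2))),2)
def delta(x,y,z,yaw=None):
    s=env.read_state();M=R.from_euler("xyz",s["tcp_rot"],degrees=True)
    d=M.inv().apply(np.array([x,y,z])-s["tcp_pos"])
    t=None if yaw is None else (s["tcp_rot"][2]-yaw+90)%180-90  # tool z down: turn +t lowers yaw
    print("tcp",np.round(s["tcp_pos"],1),np.round(s["tcp_rot"],2),"force",np.round(s["force"],1),"w",s["gripper_width"],"t",s["time_s"])
    print("tool delta",d.round(1),"turn",t);return d
```

Run:
```python
from h import *
print("base",fit("top",[(62,36),(722,86),(700,404),(34,352)],8,(150,155),110,226,10,[500,100,0]))
print("lining",fit("top",[(250,93),(498,112),(482,328),(235,308)],8,(150,155),70,80,46,[500,100,0]))
print("red",fit("top",[(190,65),(302,225),(240,272),(128,112)],10,(285,165),20,50,70,[500,-150,0]))
print("yel",fit("top",[(603,235),(660,240),(648,440),(590,440)],10,(285,165),50,12,70,[450,-250,0]))
p=env.camera_params("wrist");print(R.from_rotvec(p["rvec"]).as_matrix().round(2), p["tvec"],p["camera_matrix"])
s=env.read_state();M=R.from_euler("xyz",s["tcp_rot"],degrees=True).as_matrix()
Rc=R.from_rotvec(p["rvec"]).as_matrix();print("cam in tool",M.T@(-Rc.T@p["tvec"]-s["tcp_pos"]),(M.T@Rc.T).round(2))
```

```text
base (array([532.5, 147.7,  -5.8]), 0.54)
lining (array([532.5, 147.9,  -5.6]), 0.14)
red (array([ 522. , -135.7,  -56.5]), 0.14)
yel (array([ 476.2, -238.2,   -5.6]), 0.42)
[[ 0.39  0.92 -0.  ]
 [ 0.89 -0.38  0.26]
 [ 0.24 -0.1  -0.97]] [-573.18000728  -28.12077849  391.45545979] [[330.48667698   0.         249.95230893]
 [  0.         330.48667698 186.41633523]
 [  0.           0.           1.        ]]
cam in tool [  75.26472787   -0.95375943 -179.48286462] [[ 0.   -0.97 -0.26]
 [ 1.    0.   -0.  ]
 [ 0.   -0.26  0.97]]
```

The manual's scale: shifts go in shares of 50 mm and turns go in shares of 120 degrees. Converting my numbers, -45 mm is -0.9, -36 mm is -0.72.

Call:
nudge_tcp(
  moves=[
    [[0,0,-0.9,0,60],[-0.72,-0.66,0,0,60],[-0.72,-0.66,0,0,60],[-0.72,-0.66,0,0,60],[-0.72,-0.66,0,0,60],[-0.72,-0.66,0,0,60],[-0.72,-0.66,0,0,60],[-0.72,-0.66,0,0,60]],
  ],
  squeeze=20,
)

```text
time_s: 1.0
tcp_pos: [367.2, 215.5, 250.5]
tcp_rot: [180.0, 0.0, 156.9]
force: [1.0, -0.2, 0.8]
gripper_width: 60.1
grip_force: 0.0
```

Call:
nudge_tcp(
  moves=[
    [[-0.72,-0.66,0,0,60],[-0.72,-0.66,0,0,60],[-0.72,-0.66,0,0,60],[-0.72,-0.66,0,0,60],[-0.72,-0.66,0,0,60],[-0.72,-0.66,0,0,60],[-0.72,-0.66,0,0,60]],
  ],
)

```text
time_s: 1.7
tcp_pos: [508.2, -96.1, 250.4]
tcp_rot: [180.0, 0.0, 156.8]
force: [1.1, 0.5, 0.2]
gripper_width: 60.2
grip_force: 0.0
```

Call:
nudge_tcp(
  moves=[
    [[0,0,0,-0.0683,60],[0,0,0,-0.0683,60],[0,0,0,-0.0683,60],[0,0,0,-0.0683,60],[0,0,0,-0.0683,60],[0,0,0,-0.0683,60],[0,0,0,-0.0667,60],[0,0,0,0,60]],
  ],
)

```text
time_s: 2.5
tcp_pos: [507.7, -94.1, 250.2]
tcp_rot: [180.0, -0.0, -146.0]
force: [-0.4, 0.4, -1.0]
gripper_width: 60.1
grip_force: 0.0
```

```bash
python3 -c "
from h import *
delta(522,-135.7,150,33.5)"
```

```text
tcp [507.7 -94.1 250.2] [ 1.7998e+02 -2.0000e-02 -1.4595e+02] force [-0.4  0.4 -1. ] w 60.06557345141301 t 2.5
tool delta [ 11.4 -42.6 100.2] turn 0.548217173478605
```

In the tool's units: 35 mm is 0.7, 30 mm is 0.6, 0.5 degrees / 120 = 0.0042.

Call:
nudge_tcp(
  moves=[
    [[0.08,-0.28,0.6,0.0042,60],[0.08,-0.28,0.7,0,60],[0.068,-0.292,0.7,0,60],[0,0,0,0,60],[0,0,0,0,60]],
  ],
)

```text
time_s: 3.0
tcp_pos: [521.6, -135.6, 150.1]
tcp_rot: [179.9, -0.0, -146.6]
force: [-0.3, -0.1, 1.2]
gripper_width: 60.0
grip_force: 0.0
```

Run:
```python
from h import *
delta(522,-135.7,41,33.5)
p=env.camera_params("wrist")
im=env.read_camera("wrist")[...,::-1]
import pickle;pickle.dump(p,open("w1.pkl","wb"))
cv2.imwrite("pics/w1.png",cv2.resize(im,(800,600),interpolation=cv2.INTER_CUBIC))
w=cv2.projectPoints(np.array([[522,-135.7,70.]]),p["rvec"],p["tvec"],p["camera_matrix"],None)[0];print(w*800/512)
```

```text
tcp [ 521.6 -135.6  150.1] [ 1.7989e+02 -5.0000e-02 -1.4657e+02] force [-0.3 -0.1  1.2] w 59.98483332826023 t 3.0
tool delta [ -0.4  -0.6 109.1] turn -0.07004561519048025
[[[390.81203137 303.74827301]]]
```

View pics/w1.png

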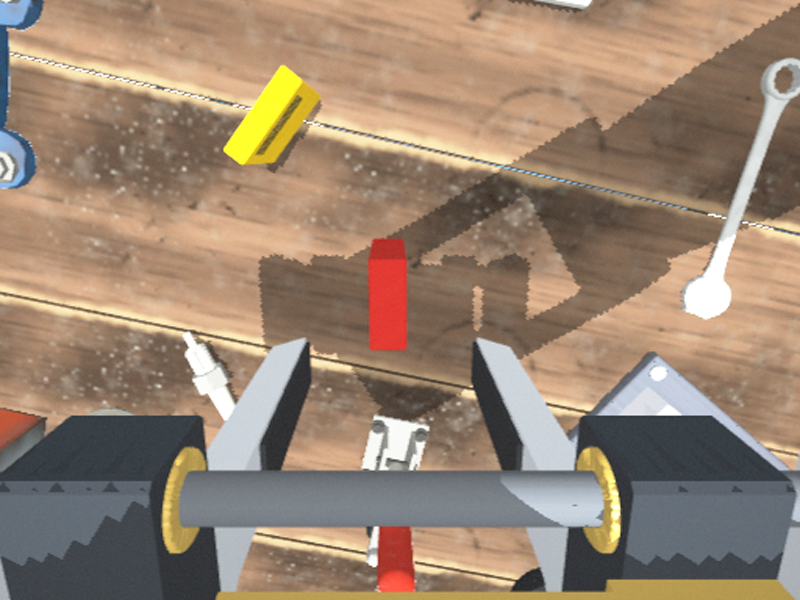

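Red top's corners are (370,261) (406,261) (407,350) (370,349), well aligned and about 1.4 mm to the −y side of the tool. The clamp is out of the way.

In the tool's units: 30 mm is 0.6, -1.2 mm is -0.024.

Call:
nudge_tcp(
  moves=[
    [[-0.008,-0.024,0.6,0,60],[0,0,0.6,0,60],[0,0,0.6,0,60],[0,0,0.38,0,60],[0,0,0,0,60]],
  ],
)

```text
time_s: 3.55
tcp_pos: [522.2, -135.6, 40.9]
tcp_rot: [179.9, -0.1, -146.4]
force: [0.2, -0.5, -0.0]
gripper_width: 59.6
grip_force: 0.0
```

Call:
nudge_tcp(
  moves=[
    [[0,0,0,0,10],[0,0,0,0,10],[0,0,0,0,10],[0,0,0,0,10],[0,0,0,0,10],[0,0,0,0,10],[0,0,0,0,10]],
  ],
  squeeze=20,
)

```text
time_s: 4.25
tcp_pos: [523.3, -136.8, 41.9]
tcp_rot: [-180.0, 0.0, -146.4]
force: [-0.7, 0.6, 3.4]
gripper_width: 19.5
grip_force: 20.0
```

Call:
nudge_tcp(
  moves=[
    [[0,0,-0.1,0,10],[0,0,-0.4,0,10],[0,0,-0.6,0,10],[0,0,-0.6,0,10],[0,0,-0.6,0,10],[0,0,0,0,10]],
  ],
)

```text
time_s: 4.85
tcp_pos: [526.3, -138.0, 161.2]
tcp_rot: [-179.5, 0.3, -146.4]
force: [0.6, -0.8, -0.4]
gripper_width: 20.1
grip_force: 20.0
```

```bash
python3 -c "
from h import *
delta(532.5,147.8,155,-5.7)"
```

```text
tcp [ 526.3 -138.   161.2] [-179.54    0.29 -146.43] force [ 0.6 -0.8 -0.4] w 20.062235573450106 t 4.85
tool delta [-163.2  234.8    5.2] turn 39.27061712327301
```

In the tool's units: 8 degrees / 120 = 0.0667.

Call:
nudge_tcp(
  moves=[
    [[0,0,0,0.0667,10],[0,0,0,0.0667,10],[0,0,0,0.0667,10],[0,0,0,0.0667,10],[0,0,0,0.0608,10],[0,0,0,0,10],[0,0,0,0,10]],
  ],
)

```text
time_s: 5.55
tcp_pos: [522.2, -136.3, 155.1]
tcp_rot: [180.0, -0.1, 174.4]
force: [0.1, -0.3, -0.8]
gripper_width: 19.7
grip_force: 20.0
```

```bash
python3 -c "
from h import *
delta(537.7,199.5,155,-5.7)"
```

```text
tcp [ 522.2 -136.3  155.1] [ 1.7996e+02 -1.3000e-01  1.7441e+02] force [ 0.1 -0.3 -0.8] w 19.693997996533028 t 5.55
tool delta [ 17.3 335.7   0.4] turn 0.11302396358058786
```

In the tool's units: 42 mm is 0.84, 41.7 mm is 0.834.

Call:
nudge_tcp(
  moves=[
    [[0.04,0.84,0,0,10],[0.06,0.84,0,0,10],[0.06,0.84,0,0,10],[0.06,0.84,0,0,10],[0.06,0.84,0,0,10],[0.06,0.84,0,0,10],[0.006,0.84,0,0,10],[0,0.834,0,0,10]],
  ],
)

```text
time_s: 6.35
tcp_pos: [538.9, 200.8, 155.9]
tcp_rot: [-180.0, -0.0, 174.4]
force: [0.1, -0.1, -1.5]
gripper_width: 20.1
grip_force: 20.0
```

Call:
nudge_tcp(
  moves=[
    [[0,0,0,0,10],[0,0,0,0,10],[0,0,0,0,10],[0,0,0,0,10]],
  ],
)

```text
time_s: 6.75
tcp_pos: [539.3, 197.6, 156.2]
tcp_rot: [-180.0, -0.0, 174.2]
force: [-0.3, -0.2, -1.1]
gripper_width: 19.6
grip_force: 20.0
```

Run:
```python
from h import *
delta(537.7,199.5,155,-5.7)
p=env.camera_params("wrist")
im=env.read_camera("wrist")[...,::-1]
import pickle;pickle.dump(p,open("w2.pkl","wb"))
cv2.imwrite("pics/w2.png",cv2.resize(im,(800,600),interpolation=cv2.INTER_CUBIC))
```

```text
tcp [539.3 197.6 156.2] [-1.7997e+02 -3.0000e-02  1.7419e+02] force [-0.3 -0.2 -1.1] w 19.578542701730616 t 6.75
tool delta [1.8 1.7 1.2] turn -0.11236443595282708
```

View pics/w2.png

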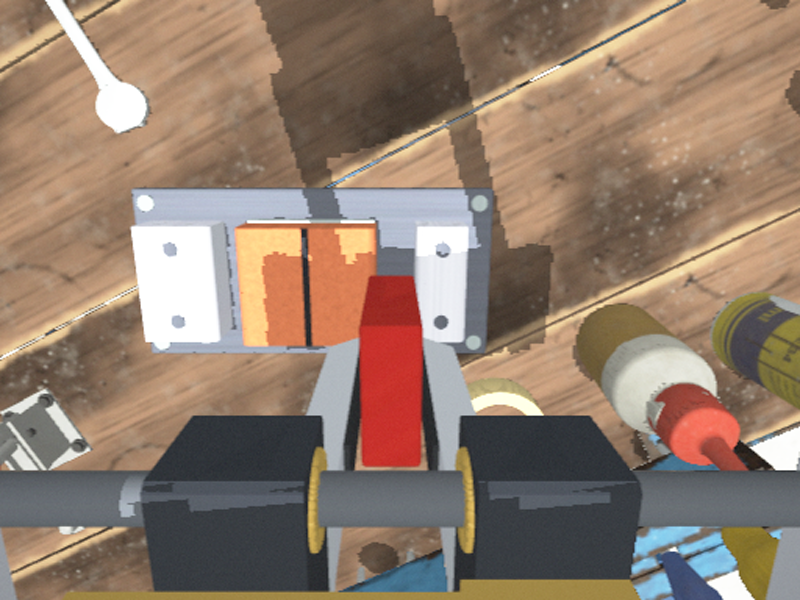

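Wrist view (800 px scale):
- spacer's bottom front edge runs (368,276) to (414,276)
- lining near corners are (235,226) and (376,225)
- base corners are (133,188) (492,190) (153,352) (487,356)
- slim block's inner edge is at x≈416

I'll work out the relative offset from these.

Add to h.py:
```python
def bp(px,z,p,s=1.5625,o=(0,0)):
    """pixels at height z -> world xy"""
    uv=(np.array(px,float)+.5)/s-.5+np.array(o)
    d=np.c_[(uv-p["camera_matrix"][:2,2])/p["camera_matrix"][0,0],np.ones(len(uv))]
    Rc=R.from_rotvec(np.ravel(p["rvec"])).as_matrix();c=-Rc.T@np.ravel(p["tvec"]);w=d@Rc
    return (c+w*((z-c[2])/w[:,2])[:,None])[:,:2]
```

Run:
```python
from h import *
import pickle
p=pickle.load(open("w2.pkl","rb"))
f=fit(None,[(487,356),(153,352),(133,188),(492,190)],1.5625,(0,0),110,226,10,[532,148,-5],p);print("base",f)
l=bp([(235,226),(376,225)],46,p);b=bp([(417,225),(416,340)],37,p)
zb=156.2-41.5
s=bp([(368,276),(414,276)],zb,p);t=bp([(362,325),(421,325),(421,465),(362,465)],zb+70,p)
a=np.deg2rad(f[0][2]);J=np.array([[np.cos(a),np.sin(a)],[-np.sin(a),np.cos(a)]])
for n,q in(("lin",l),("block",b),("spbot",s),("sptop",t)):print(n,((q-f[0][:2])@J.T).round(1).tolist())
```

```text
base (array([535.4, 148.4,  -6. ]), 1.06)
lin [[-36.6, -39.4], [-37.6, 39.8]]
block [[-36.5, 63.3], [34.2, 64.0]]
spbot [[-24.4, 38.3], [-24.5, 58.5]]
sptop [[-25.5, 39.5], [-25.5, 57.7], [23.5, 58.7], [23.7, 39.1]]
```

In the tool's units: 20 mm is 0.4.

Call:
nudge_tcp(
  moves=[
    [[0,0,0.4,0,10],[0,0,0.4,0,10],[0,0,0.4,0,10],[0,0,0,0,10],[0,0,0,0,10],[0,0,0,0,10],[0,0,0,0,10],[0,0,0,0,10]],
  ],
)

```text
time_s: 7.6
tcp_pos: [540.2, 199.2, 97.6]
tcp_rot: [180.0, 0.1, 174.3]
force: [-0.4, -0.7, -0.6]
gripper_width: 19.7
grip_force: 20.0
```

Run:
```python
from h import *
delta(537.7,199.5,51,-5.7)
p=env.camera_params("wrist")
im=env.read_camera("wrist")[...,::-1]
import pickle;pickle.dump(p,open("w3.pkl","wb"))
cv2.imwrite("pics/w3.png",cv2.resize(im[90:310,60:353],(799,600),interpolation=cv2.INTER_CUBIC))
for i in range(3):print(env.read_state()["tcp_pos"],env.read_state()["qvel"].__abs__().max());env.read_camera("side")
```

```text
tcp [540.2 199.2  97.6] [1.7996e+02 1.1000e-01 1.7426e+02] force [-0.4 -0.7 -0.6] w 19.71418502750416 t 7.6
tool delta [ 2.6 -0.  46.6] turn -0.03655131602863548
[539.99521687 199.22261294  97.37602522] 0.40545803337349606
[539.8218759  199.20533856  97.13012646] 0.32770675065967114
[539.65869906 199.21662511  96.9470205 ] 0.3051549266417864
```

View pics/w3.png

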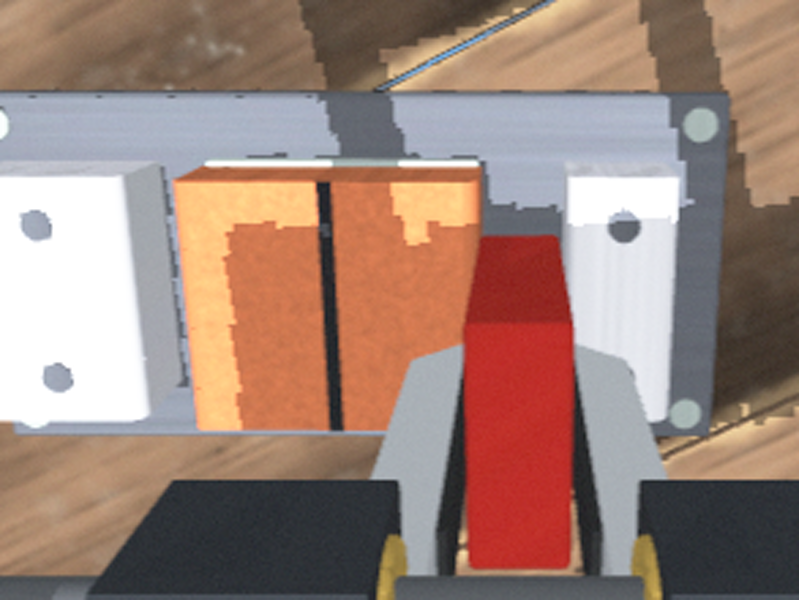

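Crop (x2.727, origin 60,90): lining near corners (175,181) (480,180), block's inner wall foot at x≈566, spacer's bottom front edge (481,237) to (558,237), and top front edge (466,323) to (572,323).

Run:
```python
from h import *
import pickle
p=pickle.load(open("w3.pkl","rb"));k=dict(s=2.727,o=(60,90))
l=bp([(175,181),(480,180)],46,p,**k);v=l[1]-l[0];a=np.arctan2(v[1],v[0])-np.pi/2;print("yaw",np.rad2deg(a),np.linalg.norm(v))
J=np.array([[np.cos(a),np.sin(a)],[-np.sin(a),np.cos(a)]])
m=l.mean(0)+J.T@[35,0];print("jig centre",m)
for n,q,z in(("block",[(566,190),(566,170)],10),("spbot",[(481,237),(558,237)],56),("sptop",[(466,323),(572,323)],126),("base",[(728,92)],10)):print(n,((bp(q,z,p,**k)-m)@J.T).round(1).tolist())
delta(537.7,199.5,51,-5.7)
```

```text
yaw -5.467841704989363 79.03439639013453
jig centre [534.61324462 149.1438534 ]
block [[-25.6, 63.7], [-31.7, 63.6]]
spbot [[-22.2, 40.0], [-22.2, 59.4]]
sptop [[-23.4, 40.2], [-23.3, 59.0]]
base [[-54.5, 110.7]]
tcp [539.5 199.2  96.8] [1.7999e+02 3.0000e-02 1.7427e+02] force [-0.6 -0.6 -1.3] w 19.682476461051916 t 7.8
tool delta [ 1.8  0.1 45.8] turn -0.02653488541261595
```

In the tool's units: 4 mm is 0.08, 3 mm is 0.06.

Call:
nudge_tcp(
  moves=[
    [[0.04,0.04,0.06,0,10],[0,0,0.08,0,10],[0,0,0.08,0,10],[0,0,0.08,0,10],[0,0,0,0,10],[0,0,0,0,10]],
  ],
)

```text
time_s: 8.4
tcp_pos: [537.4, 201.2, 81.1]
tcp_rot: [-180.0, -0.0, 174.3]
force: [0.7, -0.1, -0.4]
gripper_width: 19.6
grip_force: 20.0
```

Call:
nudge_tcp(
  moves=[
    [[0,0,0.06,0,10],[0,0,0.06,0,10],[0,0,0.06,0,10],[0,0,0,0,10]],
  ],
)

```text
time_s: 8.8
tcp_pos: [537.1, 201.2, 71.8]
tcp_rot: [-180.0, -0.1, 174.3]
force: [0.1, 0.0, -1.6]
gripper_width: 20.0
grip_force: 20.0
```

In the tool's units: 4 mm is 0.08, 1.5 mm is 0.03.

Call:
nudge_tcp(
  moves=[
    [[0,0,0.08,0,10],[0,0,0.08,0,10],[0,0,0.08,0,10],[0,0,0.08,0,10],[0,0,0.03,0,10],[0,0,0,0,10]],
  ],
)

```text
time_s: 9.4
tcp_pos: [537.2, 201.2, 54.5]
tcp_rot: [-180.0, -0.0, 174.3]
force: [0.4, 0.8, -0.5]
gripper_width: 19.7
grip_force: 20.0
```

Call:
nudge_tcp(
  moves=[
    [[0,0,0.02,0,10],[0,0,0.02,0,10],[0,0,0,0,10]],
  ],
)

```text
time_s: 9.7
tcp_pos: [537.6, 201.3, 52.9]
tcp_rot: [-180.0, -0.0, 174.3]
force: [0.4, -0.0, -0.4]
gripper_width: 19.6
grip_force: 20.0
```

In the tool's units: 1 mm is 0.02.

Call:
nudge_tcp(
  moves=[
    [[0,0,0.02,0,10],[0,0,0,0,10]],
  ],
)

```text
time_s: 9.9
tcp_pos: [537.7, 201.3, 52.0]
tcp_rot: [180.0, 0.0, 174.3]
force: [-0.6, 0.4, -1.8]
gripper_width: 19.9
grip_force: 20.0
```

Call:
nudge_tcp(
  moves=[
    [[0,0,0.02,0,10],[0,0,0,0,10]],
  ],
)

```text
time_s: 10.1
tcp_pos: [537.7, 201.3, 51.9]
tcp_rot: [-180.0, 0.0, 174.3]
force: [-2.4, -0.3, 3.7]
gripper_width: 19.6
grip_force: 20.0
```

Floor contact came at 51.9, which is the expected height (grasp height + 10). Release, then go to the yellow.

In the tool's units: -40 mm is -0.8, -30 mm is -0.6.

Call:
nudge_tcp(
  moves=[
    [[0,0,0,0,32],[0,0,0,0,32],[0,0,0,0,32],[0,0,0,0,32],[0,0,-0.2,0,32],[0,0,-0.6,0,32],[0,0,-0.8,0,32],[0,0,-0.8,0,32]],
  ],
)

```text
time_s: 10.9
tcp_pos: [537.1, 201.2, 172.4]
tcp_rot: [-180.0, -0.1, 174.3]
force: [1.4, -0.5, 0.2]
gripper_width: 32.1
grip_force: 0.0
```

```bash
python3 -c "
from h import *
delta(476.2,-238.2,155,-5.6)"
```

```text
tcp [537.1 201.2 172.4] [-1.7998e+02 -5.0000e-02  1.7426e+02] force [ 1.4 -0.5  0.2] w 32.14364728686493 t 10.9
tool delta [  16.6 -443.2   17.5] turn -0.13931353958741965
```

In the tool's units: -45 mm is -0.9, 2.6 mm is 0.052.

Call:
nudge_tcp(
  moves=[
    [[0.04,-0.9,0,0,50],[0.04,-0.9,0,0,50],[0.04,-0.9,0,0,50],[0.04,-0.9,0,0,50],[0.04,-0.9,0,0,50],[0.04,-0.9,0,0,50],[0.04,-0.9,0,0,50],[0.052,-0.9,0,0,50]],
  ],
)

```text
time_s: 11.7
tcp_pos: [484.9, -157.1, 172.0]
tcp_rot: [-180.0, 0.1, 174.3]
force: [0.2, -0.5, -0.3]
gripper_width: 49.9
grip_force: 0.0
```

Call:
nudge_tcp(
  moves=[
    [[0,-0.9,0,0,50],[0,-0.764,0.34,0,50],[0,0,0,0,50],[0,0,0,0,50],[0,0,0,0,50],[0,0,0,0,50],[0,0,0,0,50],[0,0,0,0,50]],
  ],
)

```text
time_s: 12.5
tcp_pos: [477.2, -237.2, 154.3]
tcp_rot: [-180.0, 0.0, 174.4]
force: [-0.5, 0.9, 0.7]
gripper_width: 49.9
grip_force: 0.0
```

Run:
```python
from h import *
delta(476.2,-238.2,41,-5.6)
p=env.camera_params("wrist")
im=env.read_camera("wrist")[...,::-1]
import pickle;pickle.dump(p,open("w4.pkl","wb"))
cv2.imwrite("pics/w4.png",cv2.resize(im[90:310,110:403],(799,600),interpolation=cv2.INTER_CUBIC))
```

```text
tcp [ 477.2 -237.2  154.3] [-1.7998e+02  3.0000e-02  1.7436e+02] force [-0.5  0.9  0.7] w 49.910225226027165 t 12.5
tool delta [  0.9  -1.  113.3] turn -0.044042919977755446
```

View pics/w4.png

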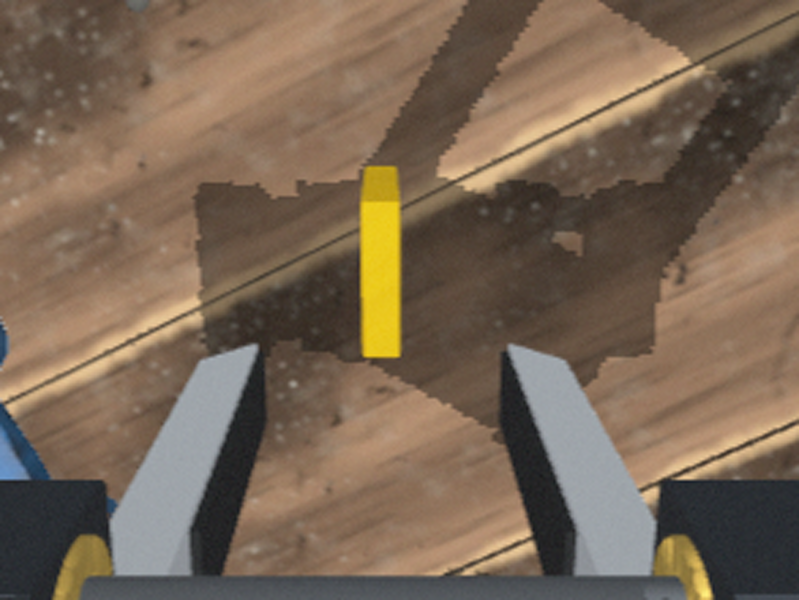

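Yellow top is (361,202) (401,202) (401,357) (361,357), and the fingers are centred at x≈384, so it's aligned and nearly centred. Descend and grip.

Run:
```python
from h import *
import pickle
p=pickle.load(open("w4.pkl","rb"))
print(fit(None,[(401,357),(361,357),(361,202),(401,202)],2.727,(110,90),50,12,70,[476,-238,-5],p))
```

```text
(array([ 478.1, -238.8,   -5.6]), 0.37)
```

Call:
nudge_tcp(
  moves=[
    [[0.01,-0.024,0.6,0,40],[0,0,0.6,0,40],[0,0,0.6,0,40],[0,0,0.44,0,40],[0,0,0,0,40],[0,0,0,0,40]],
  ],
)

```text
time_s: 13.15
tcp_pos: [476.3, -239.1, 42.2]
tcp_rot: [180.0, -0.0, 174.3]
force: [0.1, -0.7, 0.4]
gripper_width: 39.9
grip_force: 0.0
```

Call:
nudge_tcp(
  moves=[
    [[0,0,0,0,4],[0,0,0,0,4],[0,0,0,0,4],[0,0,0,0,4],[0,0,0,0,4],[0,0,0,0,4]],
  ],
  squeeze=20,
)

```text
time_s: 13.75
tcp_pos: [476.7, -239.6, 42.8]
tcp_rot: [-180.0, 0.1, 174.3]
force: [-0.6, -0.8, 4.9]
gripper_width: 11.9
grip_force: 20.0
```

In the tool's units: -30 mm is -0.6, -20 mm is -0.4.

Call:
nudge_tcp(
  moves=[
    [[0,0,-0.1,0,4],[0,0,-0.4,0,4],[0,0,-0.6,0,4],[0,0,-0.6,0,4],[0,0,-0.6,0,4],[0,0,0,0,4],[0,0,0,0,4],[0,0,0,0,4]],
  ],
)

```text
time_s: 14.55
tcp_pos: [474.8, -238.2, 154.8]
tcp_rot: [179.9, -0.2, 174.3]
force: [-1.0, 0.1, 0.1]
gripper_width: 11.9
grip_force: 20.0
```

```bash
python3 -c "
from h import *
delta(527.5,101.8,155,-5.6)"
```

```text
tcp [ 474.8 -238.2  154.8] [179.89  -0.2  174.26] force [-1.   0.1  0.1] w 11.907352589319123 t 14.55
tool delta [-18.4 343.6   0.5] turn -0.13861986650283598
```

In the tool's units: 43 mm is 0.86, 42.6 mm is 0.852.

Call:
nudge_tcp(
  moves=[
    [[-0.06,0.86,0,0,4],[-0.06,0.86,0,0,4],[-0.06,0.86,0,0,4],[-0.06,0.86,0,0,4],[-0.06,0.86,0,0,4],[-0.06,0.86,0,0,4],[-0.008,0.86,0,0,4],[0,0.852,0,0,4]],
  ],
)

```text
time_s: 15.35
tcp_pos: [527.2, 102.6, 154.5]
tcp_rot: [-180.0, -0.2, 174.3]
force: [0.4, -0.2, 0.0]
gripper_width: 11.6
grip_force: 20.0
```

Call:
nudge_tcp(
  moves=[
    [[0,0,0,0,4],[0,0,0.4,0,4],[0,0,0.4,0,4],[0,0,0.34,0,4],[0,0,0,0,4],[0,0,0,0,4],[0,0,0,0,4],[0,0,0,0,4]],
  ],
)

```text
time_s: 16.15
tcp_pos: [529.7, 100.6, 101.0]
tcp_rot: [180.0, 0.1, 174.2]
force: [0.1, 0.2, -1.0]
gripper_width: 11.7
grip_force: 20.0
```

Call:
nudge_tcp(
  moves=[
    [[0,0,0,0,4],[0,0,0,0,4],[0,0,0,0,4],[0,0,0,0,4]],
  ],
)

```text
time_s: 16.55
tcp_pos: [528.9, 100.9, 100.1]
tcp_rot: [180.0, 0.0, 174.3]
force: [-0.2, 0.9, -1.0]
gripper_width: 11.9
grip_force: 20.0
```

Run:
```python
from h import *
delta(527.5,101.8,52.8,-5.6)
p=env.camera_params("wrist")
im=env.read_camera("wrist")[...,::-1]
import pickle;pickle.dump(p,open("w5.pkl","wb"))
cv2.imwrite("pics/w5.png",cv2.resize(im[90:310,110:403],(799,600),interpolation=cv2.INTER_CUBIC))
```

```text
tcp [528.9 100.9 100.1] [1.8000e+02 2.0000e-02 1.7427e+02] force [-0.2  0.9 -1. ] w 11.873971929133962 t 16.55
tool delta [ 1.5  0.7 47.3] turn -0.1298576818174979
```

View pics/w5.png

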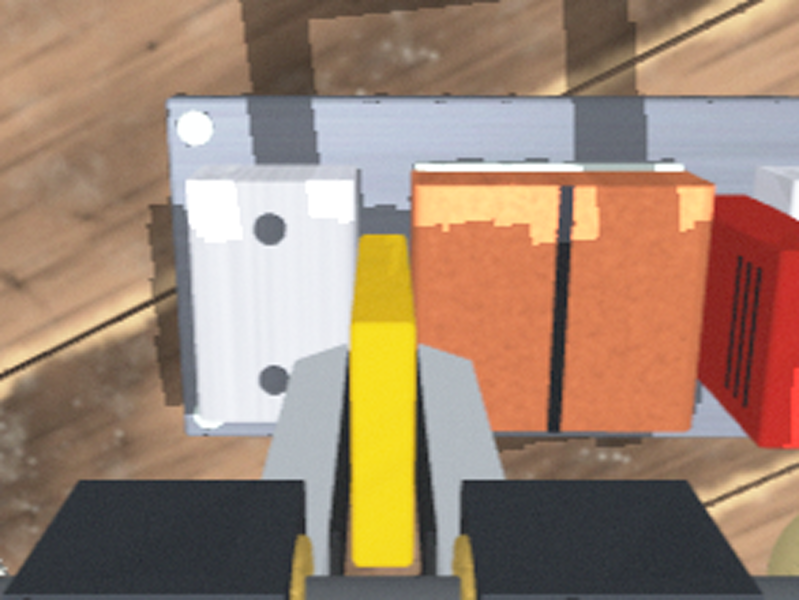

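Red stands in its gap. Lining near corners are (413,184) (714,184), stout block's edge is x≈359, and yellow's bottom front edge is (359,236) to (406,236).

Run:
```python
from h import *
import pickle
p=pickle.load(open("w5.pkl","rb"));k=dict(s=2.727,o=(110,90))
l=bp([(413,184),(714,184)],46,p,**k);v=l[1]-l[0];a=np.arctan2(v[1],v[0])-np.pi/2;print("yaw",np.rad2deg(a),np.linalg.norm(v))
J=np.array([[np.cos(a),np.sin(a)],[-np.sin(a),np.cos(a)]])
m=l[0]+J.T@[35,40];print("jig centre",m)
for n,q,z in(("block foot",[(359,175)],10),("block top",[(358,185)],35),("spbot",[(359,236),(406,236)],57.3),("sptop",[(352,322),(415,322)],127.3),("base",[(168,97)],10)):print(n,((bp(q,z,p,**k)-m)@J.T).round(1).tolist())
```

```text
yaw -5.6451446604305024 78.88332765846529
jig centre [534.14214563 147.64631636]
block foot [[-31.4, -55.1]]
block top [[-32.8, -54.7]]
spbot [[-23.7, -53.9], [-23.7, -42.0]]
sptop [[-24.5, -53.4], [-24.5, -42.1]]
base [[-54.6, -111.3]]
```

In the tool's units: 4 mm is 0.08, 1 mm is 0.02.

Call:
nudge_tcp(
  moves=[
    [[0.02,0.004,0.08,0,4],[0,0,0.08,0,4],[0,0,0.08,0,4],[0,0,0.08,0,4],[0,0,0,0,4],[0,0,0,0,4]],
  ],
)

```text
time_s: 17.2
tcp_pos: [527.7, 101.1, 83.7]
tcp_rot: [-180.0, -0.0, 174.3]
force: [0.1, -0.7, -0.4]
gripper_width: 12.3
grip_force: 20.0
```

Call:
nudge_tcp(
  moves=[
    [[0,0,0.06,0,4],[0,0,0.06,0,4],[0,0,0.06,0,4],[0,0,0,0,4]],
  ],
)

```text
time_s: 17.6
tcp_pos: [527.3, 101.1, 74.3]
tcp_rot: [-180.0, -0.1, 174.3]
force: [0.3, -1.2, -0.3]
gripper_width: 12.0
grip_force: 20.0
```

In the tool's units: 4 mm is 0.08, 3 mm is 0.06.

Call:
nudge_tcp(
  moves=[
    [[0,0,0.08,0,4],[0,0,0.08,0,4],[0,0,0.08,0,4],[0,0,0.08,0,4],[0,0,0.06,0,4],[0,0,0,0,4]],
  ],
)

```text
time_s: 18.2
tcp_pos: [527.3, 101.1, 55.3]
tcp_rot: [-180.0, -0.1, 174.3]
force: [0.2, -0.2, -1.8]
gripper_width: 11.8
grip_force: 20.0
```

Call:
nudge_tcp(
  moves=[
    [[0,0,0.02,0,4],[0,0,0.02,0,4],[0,0,0,0,4]],
  ],
)

```text
time_s: 18.5
tcp_pos: [527.9, 101.1, 53.9]
tcp_rot: [-180.0, 0.0, 174.3]
force: [1.0, 0.3, -1.0]
gripper_width: 12.2
grip_force: 20.0
```

In the tool's units: 1 mm is 0.02.

Call:
nudge_tcp(
  moves=[
    [[0,0,0.02,0,4],[0,0,0,0,4],[0,0,0,0,4]],
  ],
)

```text
time_s: 18.8
tcp_pos: [527.8, 101.1, 53.0]
tcp_rot: [-180.0, 0.0, 174.3]
force: [0.5, -0.4, -0.5]
gripper_width: 11.7
grip_force: 20.0
```

In the tool's units: 1 mm is 0.02.

Call:
nudge_tcp(
  moves=[
    [[0,0,0.02,0,4],[0,0,0,0,4]],
  ],
)

```text
time_s: 19.0
tcp_pos: [528.0, 101.2, 52.8]
tcp_rot: [-180.0, 0.0, 174.3]
force: [-1.2, -0.7, 4.4]
gripper_width: 11.8
grip_force: 20.0
```

Call:
nudge_tcp(
  moves=[
    [[0,0,0.012,0,4],[0,0,0,0,4]],
  ],
)

```text
time_s: 19.2
tcp_pos: [528.0, 101.2, 52.8]
tcp_rot: [-180.0, -0.0, 174.3]
force: [-5.2, -0.9, 8.2]
gripper_width: 11.9
grip_force: 20.0
```

In the tool's units: -40 mm is -0.8, -30 mm is -0.6.

Call:
nudge_tcp(
  moves=[
    [[0,0,-0.02,0,26],[0,0,0,0,26],[0,0,0,0,26],[0,0,-0.2,0,26],[0,0,-0.6,0,26],[0,0,-0.8,0,26],[0,0,-0.4,0,26],[0,0,0,0,26]],
  ],
)

```text
time_s: 20.0
tcp_pos: [531.2, 101.3, 156.9]
tcp_rot: [179.9, 0.5, 174.3]
force: [-0.4, 1.3, -0.1]
gripper_width: 26.0
grip_force: 0.0
```

Call:
nudge_tcp(
  moves=[
    [[0,0.48,0,0,0],[0,0.488,0,0,0],[0,0,0,0,0],[0,0,0,0,0],[0,0,0,0,0],[0,0,0,0,0]],
  ],
  squeeze=20,
)

```text
time_s: 20.6
tcp_pos: [532.4, 148.5, 151.8]
tcp_rot: [-180.0, -0.1, 174.2]
force: [-0.4, -1.2, 0.4]
gripper_width: 0.3
grip_force: 0.0
```

```bash
python3 -c "
from h import *
delta(532.6,149.2,48,-5.6)"
```

```text
tcp [532.4 148.5 151.8] [-1.7997e+02 -5.0000e-02  1.7421e+02] force [-0.4 -1.2  0.4] w 0.2756875844361706 t 20.6
tool delta [ -0.3   0.8 103.8] turn -0.18911143151115084
```

Before pressing, I'll check both spacers with a wide wrist view.

In the tool's units: 30 mm is 0.6, 25 mm is 0.5.

Call:
nudge_tcp(
  moves=[
    [[0,0.01,0.6,0,0],[0,0,0.6,0,0],[0,0,0.5,0,0],[0,0,0.2,0,0],[0,0,0,0,0],[0,0,0,0,0],[0,0,0,0,0],[0,0,0,0,0]],
  ],
)

```text
time_s: 21.4
tcp_pos: [534.1, 149.9, 58.9]
tcp_rot: [180.0, 0.2, 174.3]
force: [0.2, -0.2, -0.6]
gripper_width: 0.5
grip_force: 0.0
```

Run:
```python
from h import *
im=env.read_camera("wrist")[...,::-1]
cv2.imwrite("pics/w6.png",cv2.resize(im,(800,600),interpolation=cv2.INTER_CUBIC))
```

```text
(no output)
```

View pics/w6.png

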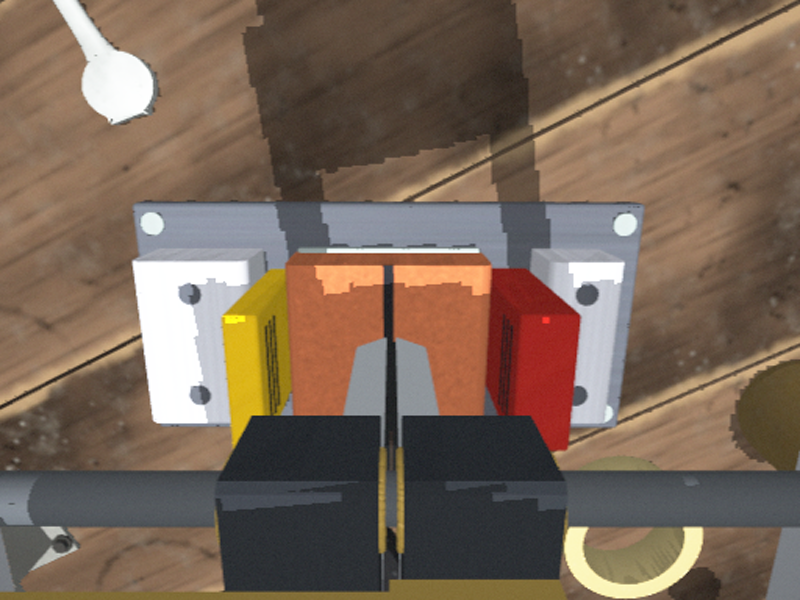

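Both spacers stand upright in their gaps, yellow on the left and red on the right, and the fingers are centred over the lining. Pressing.

In the tool's units: 4 mm is 0.08, 3 mm is 0.06.

Call:
nudge_tcp(
  moves=[
    [[0,0,0.08,0,0],[0,0,0.08,0,0],[0,0,0.06,0,0],[0,0,0,0,0],[0,0,0,0,0],[0,0,0,0,0]],
  ],
)

```text
time_s: 22.05
tcp_pos: [532.4, 149.8, 46.3]
tcp_rot: [-180.0, -0.0, 174.3]
force: [-1.0, -0.3, 1.7]
gripper_width: 0.7
grip_force: 0.6
```

Call:
nudge_tcp(
  moves=[
    [[0,0,0.04,0,0],[0,0,0.03,0,0],[0,0,0.02,0,0],[0,0,0,0,0],[0,0,0,0,0]],
  ],
)

```text
time_s: 22.55
tcp_pos: [532.7, 149.8, 42.0]
tcp_rot: [-180.0, -0.0, 174.3]
force: [-2.2, -0.0, 4.8]
gripper_width: 0.5
grip_force: 2.5
```

In the tool's units: 1 mm is 0.02.

Call:
nudge_tcp(
  moves=[
    [[0,0,0.02,0,0],[0,0,0.02,0,0],[0,0,0,0,0],[0,0,0,0,0]],
  ],
)

```text
time_s: 22.95
tcp_pos: [532.7, 149.8, 40.3]
tcp_rot: [-180.0, -0.0, 174.3]
force: [-4.4, -0.4, 6.4]
gripper_width: 0.6
grip_force: 3.4
```

Call:
nudge_tcp(
  moves=[
    [[0,0,0.014,0,0],[0,0,0,0,0],[0,0,0,0,0]],
  ],
)

```text
time_s: 23.25
tcp_pos: [532.7, 149.8, 40.2]
tcp_rot: [-180.0, -0.0, 174.3]
force: [-3.0, 0.8, 10.9]
gripper_width: 0.8
grip_force: 5.2
```

In the tool's units: 0.3 mm is 0.006.

Call:
nudge_tcp(
  moves=[
    [[0,0,0.006,0,0],[0,0,0,0,0],[0,0,0,0,0],[0,0,0,0,0],[0,0,0,0,0],[0,0,0,0,0],[0,0,0,0,0]],
  ],
)

```text
time_s: 23.95
tcp_pos: [532.7, 149.8, 40.2]
tcp_rot: [-180.0, -0.0, 174.3]
force: [-5.8, -0.3, 12.4]
gripper_width: 0.2
grip_force: 6.0
```

The plate is on its hard stop and holding steady at about 12 N, so I'll hand in.

```bash
python3 -c "
from plant import env
print(env.sign_off())"
```

```text
the job is handed in; nothing more can be done
None
```

I stood both spacers upright in their gaps, pushed down to the base and released, then pressed the lining plate onto its hard stop (fingertips at 40.2 mm, about 12 N); I handed in at 24 s with it still held there, and the sign-off returned no verdict.

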